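Shut off the lathe's air at the bench valve box

TASK

The lathe's air has to be shut off at the grey valve box on the bench. Push the aluminium cover along its rails, by its wooden bar, all the way to the other end of the box, then push the valve handle that has a round disc at its end clockwise until it is fully shut, across its pipe. Only push with the fingers: do not lift the cover, and leave the plain handle and everything else where they are.

Things in the scene. Friction and masses are not known exactly. Their poses are not given: they have to be found in the camera images.
- valve_box: fixed grey steel box on the bench, 230 (x) x 630 (y) x 72 mm high. Origin: centre of its underside; x away from the robot, y along its length, yaw up to 0.2 rad. The +y half is an open bay (x -85..85, y 0..303 mm, floor at z 4 mm) with two valves; the -y half is a deck where the cover parks. Ledges at z 62 mm carry the cover between side rails 72 mm high; end stops at y -303 and 303 mm
- cover: loose aluminium plate, 194 (x) x 288 (y) x 6 mm, 0.4 to 0.85 kg, on the box's ledges with 3 mm of play. Origin: centre of its underside, axes as the box's. A wooden bar across its centre, 110 mm along x, 22 mm thick in y, rises to 42 mm above the underside. At the start it hides the bay (box y about +0.15 m); a push of a few N slides it along y to -0.159 m, at the end stop
- marked_handle (a joint): angle of the handle to be shut, rad: 0 = open (handle points to the box's -x, in line with its pipe), grows as the handle turns clockwise seen from above, 1.571 = shut, at its stop (handle points to the box's +y, across the pipe). Stays where it is left; turning it takes about 3 N at its tip
- marked_pivot (a point): point on the vertical axis of the marked handle, at the handle's mid-height, 46 mm above the box's underside; in the box frame x 25 mm, y 75 or 200 mm (the two valves may be swapped)
- marked_tip (a point): centre of the round disc, 30 mm across, that marks this steel handle, 58 mm from the pivot. The handle is a straight bar 12 mm wide and 12 mm high (z 40..52 mm above the box's underside), disc included ending 73 mm out. Beside it, and below it outside the brass valve body (34 mm across), space is free down to the bay floor
- plain_handle (a joint): angle of the other handle, rad, same sense; this valve is to stay as it is, open or nearly so
- plain_pivot (a point): a point on the axis of the other valve's handle, 46 mm above the underside of the box
- plain_tip (a point): point 58 mm from the pivot on the other handle, a plain straight bar 12 mm wide, without a disc, ending 68 mm from the pivot
- glue_bottle: white plastic glue bottle, round, 54 mm across, 142 mm tall, standing on the bench on the robot's side of the valve box. Loose, to be left alone. Origin: centre of its underside
- sanding_block: cork sanding block, 70 x 110 x 35 mm, lying on the bench on the robot's side of the valve box. Loose, to be left alone. Origin: centre of its underside
- finish_jar: amber glass jar with a steel cap, 64 mm across, 85 mm tall, beyond the valve box. Loose, to be left alone. Origin: centre of its underside
- turned_mallet: turned wooden mallet standing on its head, 80 mm across, 140 mm tall, beyond the valve box. Loose, to be left alone. Origin: centre of its underside
- wrench: steel wrench, 180 mm long, lying beyond the valve box. Loose, to be left alone. Origin: middle of its length, at its underside
- lathe_chuck: steel lathe chuck lying on its back, 90 mm across, 57 mm tall, to the left of the valve box. Loose, to be left alone. Origin: centre of its underside
- spare_fitting: small loose brass fitting, 22 mm across, 27 mm tall, standing on the bay floor by the bay's +x wall between the two valves, under the cover at the start. Loose, to be left alone. Origin: centre of its underside

How it is judged:
By the outcome, as a careful person would: the job done as asked, in the order asked, and still so for the second after the job is handed in, with the robot touching nothing.
It also fails if it takes over 56 s, if anything falls off the work surface, if the arm or the gripper's body presses on something with over 40 N, if the wrist force passes 120 N, or if a joint passes its speed limit or range.

ROBOT

A 7-joint arm with a two-finger parallel gripper is mounted at the origin on the work surface. World frame = base frame: x ahead of the robot, y to its left, z up, the work surface at z = 0. Lengths are in m, angles in rad, forces in N, time in s.
With the tool pointing down it reaches from about 0.4 to 0.75 m from the base axis. Payload 19.5 kg.
Tool frame: the origin (TCP) lies midway between the tips of the shut fingers; the grasp point (between the pads) lies 19 mm behind it; z points along the fingers, y is the direction in which the jaws open and shut (so a half turn about z gives the same grasp; the last joint's range is limited). The gripper opens to 85 mm and grips with 20 to 120 N. Pads are 22 mm wide; open, the fingers measure 114 mm over their backs; the gripper's body (76 mm by 85 mm) begins 54 mm behind the grasp point. The pads swing forward as they close: fully open they stand 13 mm farther back than shut.
Start: joints at [-1.159, 0.707, -0.028, 1.485, 0.022, 0.951, -0.075], TCP at [0.252, 0.517, 0.231] pointing down, gripper open.
Joint ranges: [-2.71, 2.71], [-0.32, 2.16], [-1.57, 1.52], [0, 2.45], [-1.46, 4.6], [0, 2.02], [-2.83, 2.83]. Speed limits (rad/s): [1.89, 1.89, 2.57, 2.57, 3.01, 3.01, 3.01].

INTERFACE

Orientations are given as [roll, pitch, yaw] about the fixed x, y, z axes, in that order (R = Rz(yaw) Ry(pitch) Rx(roll)).
In Python, from station import env gives the robot as it stands.
- The arm moves only by the tool jog_arm, never from a script. Its argument "increments" is a list of rows, each an object with "hand": the opening in per cent of the stroke, from 0 (shut) to 100 (fully open); "travel": the shift along the tool's x, y, z in mm, a list of three; "yaw": the turn about the tool's z in degrees. In form: [{"hand": hand, "travel": [tx, ty, tz], "yaw": yaw}, ...]. A call has 1 to 12 rows; each row shifts and turns the commanded pose from where the row before left it, along the tool's axes as they then stand; what a row does not reach is not made up. A row lasts 1/10 s, in which the tool goes at most 50 mm and 8.59 degrees, less where a joint would pass 70% of its speed; a pose out of reach is approached as far as the arm can. A call with a gripper value outside its range is refused whole. The fingers move at their own pace and stop on an object; "squeeze" is the grip in N (left out, the last holds). Time passes only in rows, so rows that do not move let the fingers close. It gives the time, the measured TCP pose, the force and the opening at its end, in the units of the state.
- env.observe(): the state, without advancing time (a new reading comes with each control period).
- env.capture(name): name is "side" or "top" or "wrist"; returns the picture (420x560x3 uint8, red, green, blue); there is no depth.
- env.get_calibration(name): a dict with "intrinsics" (3x3 intrinsics, pixels), "camera_from_world" (4x4, takes a point from world to camera coordinates); the wrist camera has in their place "T_tool_cam" (4x4, takes a point from camera to tool coordinates, whose origin is the TCP and whose axes are the flange's). Camera axes: x right, y up, looking along -z (the intrinsics and any distortion apply to the point x, -y, -z); pixel columns grow to the right and rows downward; lengths in m; the calibration is good to about 2 mm. A picture is of the moment at which its call begins: read the wrist's pose just before it. get_calibration takes no time and is no camera call.
- env.job_done(): hands the job in, once; it reports no verdict.
The state is a dict: "t": time; "qpos": joint angles; "dq": joint speeds; "joint_torque": joint torques, N m; "eef_pos": TCP position; "eef_rot": TCP orientation; "wrist_force": force on the tool from outside, world axes, zero at the start; "ft_torque": the same for the moment, N m; "grip_width": finger opening in m.
Only numpy, scipy, OpenCV 4.12 (cv2) and the standard library are available. Lean on these libraries where they do the work, as an engineer would, in place of code of your own. Each camera call takes 0.05 s, during which the arm holds its last target. There are 200 camera calls.

## Working session

There is one attempt and no reset: what is moved stays moved. The work goes in short steps, Python scripts to look and compute and a tool call to move; the robot and the scene stay as the last step left them, time stands still between calls to the robot, and variables do not carry over. Pictures are saved under pics/ and viewed, about 8 in all and at most 12, crops included, and the job is handed in when it is done.

Besides the shell and the picture viewer there is one more tool, called after "Emit:" by a JSON object that holds its "fn" and its "kwargs", one argument or row to a line. jog_arm: Moves the arm, as the interface text tells. Its arguments: {"type":"object","properties":{"increments":{"type":"array","items":{"type":"object","properties":{"hand":{"type":"number"},"travel":{"type":"array","items":{"type":"number"}},"yaw":{"type":"number"}}}},"squeeze":{"type":"number"}},"required":["increments"]}

```bash
ls; mkdir -p pics; python3 - <<'E'
from station import env
import cv2,numpy as np
s=env.observe();print(s['t'],s['eef_pos'],s['eef_rot'],s['grip_width'],s['wrist_force'])
for n in('top','side'):
    im=env.capture(n);cv2.imwrite(f'pics/{n}0.png',im[:,:,::-1])
    c=env.get_calibration(n);print(n,c)
print(env.get_calibration('wrist'))
E
```

```text
pics
0.0 [0.25195737 0.51656565 0.23083942] [-3.14051922e+00  4.63565621e-05  2.68784760e+00] 0.08518671047480522 [ 1.04212578 -0.52683745  0.55542251]
top {'intrinsics': array([[427.77134196,   0.        , 290.84708111],
       [  0.        , 427.77134196, 210.45198584],
       [  0.        ,   0.        ,   1.        ]]), 'camera_from_world': array([[-0.0166292 , -0.99982716,  0.00831442,  0.14798969],
       [ 0.98839238, -0.01518198,  0.15116222, -0.57945611],
       [-0.15100987,  0.01073162,  0.988474  , -0.88475925],
       [ 0.        ,  0.        ,  0.        ,  1.        ]])}
side {'intrinsics': array([[405.94379091,   0.        , 283.87099868],
       [  0.        , 405.94379091, 203.86279679],
       [  0.        ,   0.        ,   1.        ]]), 'camera_from_world': array([[ 9.25834140e-01, -3.77930031e-01, -1.91748933e-04,
        -4.77811465e-01],
       [ 2.14225013e-01,  5.24379634e-01,  8.24095652e-01,
        -2.45118952e-01],
       [-3.11349946e-01, -7.63016966e-01,  5.66450634e-01,
        -7.01739112e-01],
       [ 0.00000000e+00,  0.00000000e+00,  0.00000000e+00,
         1.00000000e+00]])}
{'intrinsics': array([[290.38593081,   0.        , 278.37985564],
       [  0.        , 290.38593081, 204.88732208],
       [  0.        ,   0.        ,   1.        ]]), 'T_tool_cam': array([[-4.30632514e-05,  9.54997394e-01,  2.96614185e-01,
         7.54048591e-02],
       [ 9.99999913e-01,  1.64520608e-04, -3.84518037e-04,
        -5.94847759e-04],
       [-4.16012869e-04,  2.96614143e-01, -9.54997318e-01,
        -1.42257346e-01],
       [ 0.00000000e+00,  0.00000000e+00,  0.00000000e+00,
         1.00000000e+00]])}
```

View pics/top0.png

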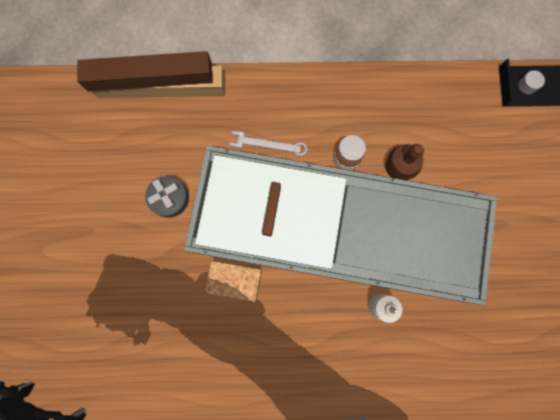

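View pics/side0.png

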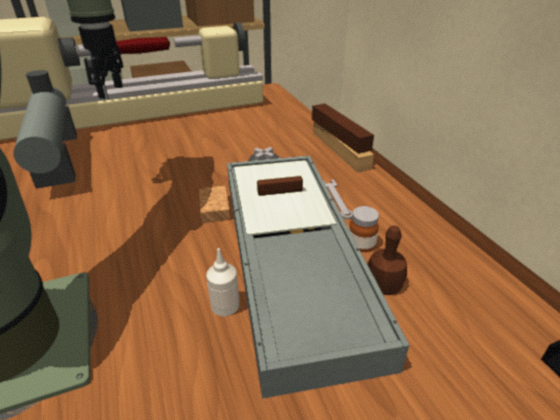

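Top view: box corners are about (208,150), (495,196), (485,300) and (187,250). The cover covers the left half (+y), with the bar from (275,183) to (268,234). The bottle is at (387,308) and the cork block at (233,280). The side view agrees. Next I measure the poses.

```bash
cat > h.py <<'E'
from station import env
import cv2,numpy as np
def ray(n,px,z):
    """pixels -> world points on plane z, fixed camera"""
    c=env.get_calibration(n);K=c['intrinsics'];T=np.array(c['camera_from_world'])
    return cast(K,np.linalg.inv(T),px,z)
def cast(K,Tw,px,z):
    px=np.atleast_2d(px).astype(float)
    d=np.c_[px,np.ones(len(px))]@np.linalg.inv(K).T*[1,-1,-1]
    d=d@Tw[:3,:3].T;o=Tw[:3,3]
    return o+d*((z-o[2])/d[:,2])[:,None]
def rect(m):
    m=cv2.morphologyEx(m.astype(np.uint8),cv2.MORPH_OPEN,np.ones((3,3)))
    cs=cv2.findContours(m,cv2.RETR_EXTERNAL,cv2.CHAIN_APPROX_NONE)[0]
    return max(cs,key=cv2.contourArea)[:,0]
def wrect(p):
    r=cv2.minAreaRect((p[:,:2]*1000).astype(np.float32));b=cv2.boxPoints(r)
    return np.array(r[0]),r[1],r[2],b
E
python3 - <<'E'
from h import *
im=cv2.imread('pics/top0.png');hsv=cv2.cvtColor(im,cv2.COLOR_BGR2HSV)
H,S,V=cv2.split(hsv)
box=((S<75)&(V>50));box[:130]=0;box[:,:180]=0;box[:,505:]=0;box[305:]=0
roi=np.zeros_like(H);cv2.fillConvexPoly(roi,np.array([[215,160],[340,182],[332,262],[198,244]]),1)
for n,m,z in(('box',box,.072),('cover',(S<45)&(V>200)&(box>0),.068),('bar',(roi>0)&(V<120)&(S>90),.104)):
    c=rect(m);r=wrect(ray('top',c+.0,z));print(n,*[np.round(x,1) for x in r],c.min(0),c.max(0))
print(np.round(ray('top',[[208,150],[495,196],[485,300],[187,250]],.072),3))
print('bar ends',np.round(ray('top',[[274,183],[268,235]],.104),3))
E
```

```text
box [557.3  30.7] [628.7 248. ] 78.8 [[ 374.9 -253.7]
 [ 618.2 -301.7]
 [ 739.8  315.1]
 [ 496.5  363.1]] [185 146] [496 304]
cover [578.6 180.3] [287.3 193.4] 78.9 [[456.   58. ]
 [645.8  20.7]
 [701.1 302.6]
 [511.3 339.9]] [196 156] [345 267]
bar [577.6 179.5] [ 18.  107.2] 78.7 [[523.3 181.2]
 [628.4 160.2]
 [632.  177.8]
 [526.8 198.8]] [263 183] [279 234]
[[ 0.711  0.315  0.072]
 [ 0.602 -0.295  0.072]
 [ 0.386 -0.255  0.072]
 [ 0.498  0.355  0.072]]
bar ends [[0.63  0.173 0.104]
 [0.523 0.186 0.104]]
```

Emit:
{"fn": "jog_arm", "kwargs": {
  "increments": [
    {"hand":0,"travel":[0,0,0],"yaw":-5},
    {"hand":0,"travel":[0,0,0],"yaw":-5},
    {"hand":0,"travel":[0,0,0],"yaw":-4.8},
    {"hand":0,"travel":[-30,-17,0],"yaw":0},
    {"hand":0,"travel":[-30,-17,0],"yaw":0},
    {"hand":0,"travel":[-30,-17,0],"yaw":0},
    {"hand":0,"travel":[-30,-17,0],"yaw":0},
    {"hand":0,"travel":[-30,-17,0],"yaw":0},
    {"hand":0,"travel":[-30,-17,0],"yaw":0},
    {"hand":0,"travel":[-30,-17,0],"yaw":0},
    {"hand":0,"travel":[-30,-17,0],"yaw":0},
    {"hand":0,"travel":[-30,-17,0],"yaw":0}
  ],
  "squeeze": 60
}}

```text
t: 1.3
eef_pos: [0.4881, 0.3131, 0.2311]
eef_rot: [-3.141, -0.0, 2.946]
wrist_force: [-0.3, -0.3, 0.3]
grip_width: 0.0003
```

Emit:
{"fn": "jog_arm", "kwargs": {
  "increments": [
    {"hand":0,"travel":[-28,-14,0],"yaw":0},
    {"hand":0,"travel":[-28,-14,0],"yaw":0},
    {"hand":0,"travel":[-28,-14,0],"yaw":0},
    {"hand":0,"travel":[-24,-14,0],"yaw":0},
    {"hand":0,"travel":[0,0,30],"yaw":0},
    {"hand":0,"travel":[0,0,30],"yaw":0},
    {"hand":0,"travel":[0,0,0],"yaw":0},
    {"hand":0,"travel":[0,0,0],"yaw":0}
  ]
}}

```text
t: 2.1
eef_pos: [0.5823, 0.2385, 0.1719]
eef_rot: [-3.141, -0.0, 2.946]
wrist_force: [0.7, 1.1, -0.1]
grip_width: 0.0001
```

```bash
python3 - <<'E'
from h import *
s=env.observe();print(s['t'],s['eef_pos'],s['eef_rot'])
cv2.imwrite('pics/wrist1.png',env.capture('wrist')[:,:,::-1])
cx,cy=np.array([.981,-.194]),np.array([.194,.981])
d=np.array(s['eef_pos'][:2])-[.5776,.1795];print('rel bar local',d@cx,d@cy)
E
```

```text
2.1 [0.58228797 0.23846026 0.17187388] [-3.14135748e+00 -2.60241161e-04  2.94620688e+00]
rel bar local -0.0068393903793810265 0.05874947985289494
```

View pics/wrist1.png

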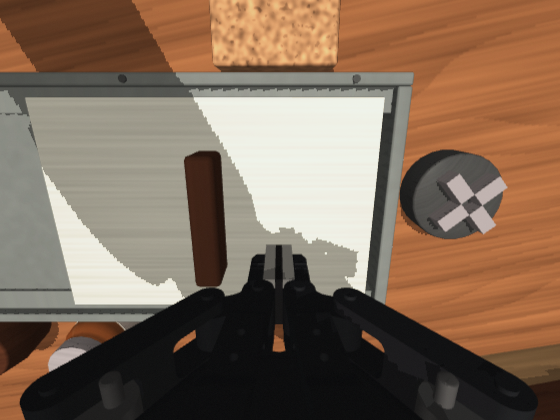

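Emit:
{"fn": "jog_arm", "kwargs": {
  "increments": [
    {"hand":0,"travel":[-6,0,30],"yaw":0},
    {"hand":0,"travel":[0,0,30],"yaw":0},
    {"hand":0,"travel":[0,0,20],"yaw":0},
    {"hand":0,"travel":[0,0,8],"yaw":0},
    {"hand":0,"travel":[0,-12,0],"yaw":0},
    {"hand":0,"travel":[0,-10,0],"yaw":0},
    {"hand":0,"travel":[0,-5,0],"yaw":0},
    {"hand":0,"travel":[0,-5,0],"yaw":0},
    {"hand":0,"travel":[0,-5,0],"yaw":0},
    {"hand":0,"travel":[0,-8,0],"yaw":0},
    {"hand":0,"travel":[0,-8,0],"yaw":0},
    {"hand":0,"travel":[0,-8,0],"yaw":0}
  ]
}}

```text
t: 3.35
eef_pos: [0.5768, 0.1785, 0.0841]
eef_rot: [3.139, 0.002, 2.947]
wrist_force: [0.9, 6.9, 3.9]
grip_width: 0.0003
```

Emit:
{"fn": "jog_arm", "kwargs": {
  "increments": [
    {"hand":0,"travel":[0,-12,0],"yaw":0},
    {"hand":0,"travel":[0,-15,0],"yaw":0},
    {"hand":0,"travel":[0,-15,0],"yaw":0},
    {"hand":0,"travel":[0,-15,0],"yaw":0},
    {"hand":0,"travel":[0,-15,0],"yaw":0},
    {"hand":0,"travel":[0,-15,0],"yaw":0},
    {"hand":0,"travel":[0,-15,0],"yaw":0},
    {"hand":0,"travel":[0,-15,0],"yaw":0},
    {"hand":0,"travel":[0,-15,0],"yaw":0},
    {"hand":0,"travel":[0,-15,0],"yaw":0},
    {"hand":0,"travel":[0,-15,0],"yaw":0},
    {"hand":0,"travel":[0,-15,0],"yaw":0}
  ]
}}

```text
t: 4.55
eef_pos: [0.5426, 0.0045, 0.0841]
eef_rot: [3.139, 0.002, 2.947]
wrist_force: [2.7, 8.0, 6.1]
grip_width: -0.0002
```

Emit:
{"fn": "jog_arm", "kwargs": {
  "increments": [
    {"hand":0,"travel":[0,-12,0],"yaw":0},
    {"hand":0,"travel":[0,-12,0],"yaw":0},
    {"hand":0,"travel":[0,-12,0],"yaw":0},
    {"hand":0,"travel":[0,-10,0],"yaw":0},
    {"hand":0,"travel":[0,-8,0],"yaw":0},
    {"hand":0,"travel":[0,-8,0],"yaw":0},
    {"hand":0,"travel":[0,-5,0],"yaw":0},
    {"hand":0,"travel":[0,-5,0],"yaw":0},
    {"hand":0,"travel":[0,-3,0],"yaw":0},
    {"hand":0,"travel":[0,0,0],"yaw":0}
  ]
}}

```text
t: 5.55
eef_pos: [0.528, -0.0693, 0.0839]
eef_rot: [3.14, 0.002, 2.947]
wrist_force: [2.0, 4.0, 2.9]
grip_width: -0.0
```

Emit:
{"fn": "jog_arm", "kwargs": {
  "increments": [
    {"hand":0,"travel":[0,-6,0],"yaw":0},
    {"hand":0,"travel":[0,-6,0],"yaw":0},
    {"hand":0,"travel":[0,-5,0],"yaw":0},
    {"hand":0,"travel":[0,-3,0],"yaw":0},
    {"hand":0,"travel":[0,-3,0],"yaw":0}
  ]
}}

```text
t: 6.05
eef_pos: [0.5236, -0.0914, 0.0839]
eef_rot: [3.14, 0.002, 2.947]
wrist_force: [0.7, 7.3, 4.2]
grip_width: 0.0003
```

Emit:
{"fn": "jog_arm", "kwargs": {
  "increments": [
    {"hand":0,"travel":[0,-2,0],"yaw":0},
    {"hand":0,"travel":[0,-2,0],"yaw":0}
  ]
}}

```text
t: 6.25
eef_pos: [0.5228, -0.0953, 0.0839]
eef_rot: [3.14, 0.002, 2.947]
wrist_force: [1.9, 8.5, 4.9]
grip_width: 0.0001
```

Emit:
{"fn": "jog_arm", "kwargs": {
  "increments": [
    {"hand":0,"travel":[0,-2,0],"yaw":0},
    {"hand":0,"travel":[0,-2,0],"yaw":0}
  ]
}}

```text
t: 6.45
eef_pos: [0.522, -0.0992, 0.0839]
eef_rot: [3.14, 0.002, 2.947]
wrist_force: [2.4, 8.2, 5.4]
grip_width: -0.0002
```

Emit:
{"fn": "jog_arm", "kwargs": {
  "increments": [
    {"hand":0,"travel":[0,-2,0],"yaw":0},
    {"hand":0,"travel":[0,-1,0],"yaw":0},
    {"hand":0,"travel":[0,-1,0],"yaw":0}
  ]
}}

```text
t: 6.75
eef_pos: [0.5229, -0.1013, 0.0841]
eef_rot: [3.137, 0.005, 2.949]
wrist_force: [12.9, 20.5, -2.1]
grip_width: -0.0003
```

Emit:
{"fn": "jog_arm", "kwargs": {
  "increments": [
    {"hand":0,"travel":[0,-1,0],"yaw":0},
    {"hand":0,"travel":[0,-1,0],"yaw":0}
  ]
}}

```text
t: 6.95
eef_pos: [0.5231, -0.1016, 0.0841]
eef_rot: [3.135, 0.005, 2.95]
wrist_force: [11.9, 31.2, 0.1]
grip_width: 0.0003
```

Emit:
{"fn": "jog_arm", "kwargs": {
  "increments": [
    {"hand":0,"travel":[0,-1,0],"yaw":0},
    {"hand":0,"travel":[0,-1,0],"yaw":0}
  ]
}}

```text
t: 7.15
eef_pos: [0.523, -0.1018, 0.0842]
eef_rot: [3.132, 0.006, 2.952]
wrist_force: [12.5, 42.0, 3.8]
grip_width: 0.0002
```

Emit:
{"fn": "jog_arm", "kwargs": {
  "increments": [
    {"hand":0,"travel":[0,8,0],"yaw":0},
    {"hand":0,"travel":[0,15,0],"yaw":0},
    {"hand":0,"travel":[0,0,-30],"yaw":0},
    {"hand":0,"travel":[0,0,-40],"yaw":0},
    {"hand":0,"travel":[0,30,-40],"yaw":0},
    {"hand":0,"travel":[0,30,-40],"yaw":0},
    {"hand":0,"travel":[0,30,0],"yaw":0},
    {"hand":0,"travel":[0,35,0],"yaw":0},
    {"hand":0,"travel":[0,35,0],"yaw":0},
    {"hand":0,"travel":[0,35,0],"yaw":0},
    {"hand":0,"travel":[0,35,0],"yaw":0},
    {"hand":0,"travel":[0,20,0],"yaw":0}
  ]
}}

```text
t: 8.35
eef_pos: [0.5726, 0.1626, 0.2335]
eef_rot: [3.141, -0.0, 2.949]
wrist_force: [0.3, -1.3, -0.6]
grip_width: -0.0
```

Emit:
{"fn": "jog_arm", "kwargs": {
  "increments": [
    {"hand":0,"travel":[0,0,0],"yaw":0},
    {"hand":0,"travel":[0,0,0],"yaw":0}
  ]
}}

```text
t: 8.55
eef_pos: [0.5727, 0.1594, 0.2333]
eef_rot: [-3.141, 0.0, 2.946]
wrist_force: [0.8, -0.4, 0.3]
grip_width: 0.0001
```

```bash
python3 - <<'E'
from h import *
s=env.observe();print(s['t'],list(s['eef_pos']),list(s['eef_rot']))
w=env.capture('wrist');t=env.capture('top');cv2.imwrite('pics/top2.png',t[:,:,::-1])
cv2.imwrite('pics/wrist2.png',w[:,:,::-1])
E
```

```text
8.55 [np.float64(0.5726801946200264), np.float64(0.15938746186153768), np.float64(0.23334164595238815)] [np.float64(-3.141109527529046), np.float64(8.892126124360189e-05), np.float64(2.9464344492797276)]
```

View pics/wrist2.png

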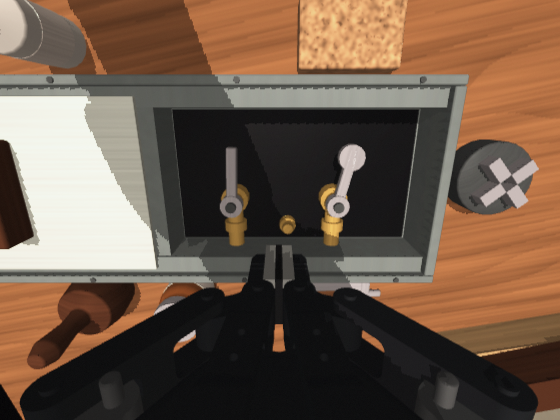

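Wrist view: the cover is clear of the bay. The marked valve is the +y one, with its hub at (338,208) and disc at (351,158), already slightly turned. The plain valve's hub is at (231,207), and the fitting is at (287,224). I'll project these into the box frame.

```bash
cat >> h.py <<'E'
from scipy.spatial.transform import Rotation as R
cx,cy,O=np.array([.981,-.194]),np.array([.194,.981]),np.array([.549,.029])
def wray(s,px,z):
    c=env.get_calibration('wrist');T=np.eye(4);T[:3,:3]=R.from_euler('xyz',s['eef_rot']).as_matrix();T[:3,3]=s['eef_pos']
    return cast(c['intrinsics'],T@c['T_tool_cam'],px,z)
def loc(p): d=np.atleast_2d(p)[:,:2]-O; return np.round(np.c_[d@cx,d@cy]*1000,1)
E
python3 - <<'E'
from h import *
s=env.observe()
print('TCP',loc(s['eef_pos']))
print('Mpiv,Mtip,Ppiv,Ptip',loc(wray(s,[[338,208],[351,158],[231,207],[232,150]],.052)).tolist())
print('fit',loc(wray(s,[[287,224]],.02)).tolist())
# inner/outer rail edges at z .072
print('box pts top robot-side outer edge, +y corner, far outer, bay far corners',loc(wray(s,[[100,75],[466,76],[433,281],[150,281]],.072)).tolist())
im=cv2.imread('pics/top2.png');H,S,V=cv2.split(cv2.cvtColor(im,cv2.COLOR_BGR2HSV))
m=(S<45)&(V>190);m[:150]=0;m[:,:280]=0;m[300:]=0
r=wrect(ray('top',rect(m),.068));print('cover',r[1:3],loc(r[0]/1000),loc(r[3]/1000).tolist())
E
```

```text
TCP [[ -1.8 131.8]]
Mpiv,Mtip,Ppiv,Ptip [[27.2, 200.9], [-31.2, 211.9], [25.8, 75.7], [-40.1, 80.0]]
fit [[59.5, 142.3]]
box pts top robot-side outer edge, +y corner, far outer, bay far corners [[-113.9, -40.3], [-112.6, 311.8], [112.3, 315.3], [112.0, -22.1]]
cover ((224.555908203125, 200.9841766357422), 78.71493530273438) [[   0.2 -188.4]] [[-100.5, -300.5], [100.5, -300.9], [100.9, -76.3], [-100.1, -76.0]]
```

Emit:
{"fn": "jog_arm", "kwargs": {
  "increments": [
    {"hand":0,"travel":[5,20,0],"yaw":0},
    {"hand":0,"travel":[5,21,0],"yaw":0},
    {"hand":0,"travel":[0,0,0],"yaw":5.3},
    {"hand":0,"travel":[0,0,0],"yaw":5.3},
    {"hand":0,"travel":[0,0,35],"yaw":0},
    {"hand":0,"travel":[0,0,35],"yaw":0},
    {"hand":0,"travel":[0,0,35],"yaw":0},
    {"hand":0,"travel":[0,0,25],"yaw":0},
    {"hand":0,"travel":[0,0,0],"yaw":0},
    {"hand":0,"travel":[0,0,0],"yaw":0}
  ]
}}

```text
t: 9.65
eef_pos: [0.5713, 0.2013, 0.1042]
eef_rot: [3.141, 0.0, 2.76]
wrist_force: [0.0, -0.1, -0.4]
grip_width: -0.0001
```

```bash
python3 - <<'E'
from h import *
s=env.observe();print(s['t'],s['eef_pos'],s['eef_rot'],s['wrist_force'],loc(s['eef_pos']))
cv2.imwrite('pics/wrist3.png',env.capture('wrist')[:,:,::-1])
E
```

```text
9.65 [0.57133829 0.20128573 0.1042175 ] [3.14148294e+00 4.29913038e-04 2.76019786e+00] [ 0.0368207  -0.14517734 -0.41040172] [[-11.5 173.3]]
```

View pics/wrist3.png

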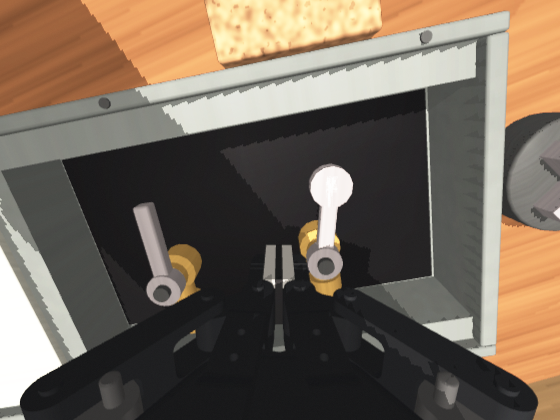

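Wrist view: the shut fingertips at (279,250) are in free space left of the marked handle, with its hub at (325,262) and disc at (331,187), roughly parallel to it. I'll go down and close the gap.

Emit:
{"fn": "jog_arm", "kwargs": {
  "increments": [
    {"hand":0,"travel":[0,0,20],"yaw":0},
    {"hand":0,"travel":[0,0,20],"yaw":0},
    {"hand":0,"travel":[0,0,15],"yaw":0},
    {"hand":0,"travel":[0,0,11],"yaw":0},
    {"hand":0,"travel":[0,0,0],"yaw":0},
    {"hand":0,"travel":[0,5,0],"yaw":0},
    {"hand":0,"travel":[0,4,0],"yaw":0},
    {"hand":0,"travel":[0,2,0],"yaw":0},
    {"hand":0,"travel":[0,1,0],"yaw":0},
    {"hand":0,"travel":[0,0,0],"yaw":0}
  ]
}}

```text
t: 10.7
eef_pos: [0.5755, 0.2131, 0.0375]
eef_rot: [3.142, 0.0, 2.761]
wrist_force: [0.1, 0.2, -0.2]
grip_width: 0.0002
```

Emit:
{"fn": "jog_arm", "kwargs": {
  "increments": [
    {"hand":0,"travel":[1.7,2.8,0],"yaw":5},
    {"hand":0,"travel":[1.7,2.8,0],"yaw":5},
    {"hand":0,"travel":[1.7,2.8,0],"yaw":5},
    {"hand":0,"travel":[1.7,2.8,0],"yaw":5},
    {"hand":0,"travel":[1.7,2.8,0],"yaw":5},
    {"hand":0,"travel":[1.7,2.8,0],"yaw":5}
  ]
}}

```text
t: 11.3
eef_pos: [0.5759, 0.232, 0.0372]
eef_rot: [-3.14, -0.0, 2.234]
wrist_force: [-4.2, -2.4, 0.7]
grip_width: 0.0002
```

```bash
python3 - <<'E'
from h import *
s=env.observe();p=loc(s['eef_pos'])[0];psi=2.9462-s['eef_rot'][2];print(s['t'],p,s['eef_pos'][2],np.degrees(psi),s['wrist_force'])
h=np.array([-np.cos(psi),np.sin(psi)]);t=np.array([np.sin(psi),np.cos(psi)]);d=p-[25,200];print('r,off',d@h,d@t)
E
```

```text
11.3 [-13.  204.3] 0.0372315356079225 40.82476606816582 [-4.15906164 -2.38649137  0.68094379]
r,off 31.56619202233928 -21.58855069727479
```

Emit:
{"fn": "jog_arm", "kwargs": {
  "increments": [
    {"hand":0,"travel":[1.7,2.8,0],"yaw":5},
    {"hand":0,"travel":[1.7,2.8,0],"yaw":5},
    {"hand":0,"travel":[1.7,2.8,0],"yaw":5},
    {"hand":0,"travel":[1.7,2.8,0],"yaw":5},
    {"hand":0,"travel":[1.7,2.8,0],"yaw":5},
    {"hand":0,"travel":[1.7,2.8,0],"yaw":5},
    {"hand":0,"travel":[1.7,2.8,0],"yaw":5},
    {"hand":0,"travel":[1.7,2.8,0],"yaw":5},
    {"hand":0,"travel":[1.7,2.8,0],"yaw":5}
  ]
}}

```text
t: 12.2
eef_pos: [0.5945, 0.2548, 0.0373]
eef_rot: [-3.14, -0.0, 1.449]
wrist_force: [-4.9, 2.1, 1.7]
grip_width: 0.0001
```

Emit:
{"fn": "jog_arm", "kwargs": {
  "increments": [
    {"hand":0,"travel":[1,1.5,0],"yaw":3},
    {"hand":0,"travel":[0,0,0],"yaw":0}
  ]
}}

```text
t: 12.4
eef_pos: [0.5963, 0.2555, 0.0372]
eef_rot: [-3.141, -0.0, 1.399]
wrist_force: [-2.9, 2.6, 0.6]
grip_width: 0.0002
```

```bash
python3 - <<'E'
from h import *
s=env.observe();p=loc(s['eef_pos'])[0];psi=2.9462-s['eef_rot'][2];print(s['t'],p,s['eef_pos'][2],np.degrees(psi),s['wrist_force'])
h=np.array([-np.cos(psi),np.sin(psi)]);t=np.array([np.sin(psi),np.cos(psi)]);d=p-[25,200];print('r,off',d@h,d@t)
E
```

```text
12.4 [  2.5 231.4] 0.03723671572820174 88.63301168840913 [-2.85467829  2.62060873  0.58566395]
r,off 31.927827711734658 -21.744512356219644
```

Emit:
{"fn": "jog_arm", "kwargs": {
  "increments": [
    {"hand":0,"travel":[0,1,0],"yaw":1.4},
    {"hand":0,"travel":[0,1,0],"yaw":0}
  ]
}}

```text
t: 12.6
eef_pos: [0.5982, 0.2551, 0.0372]
eef_rot: [-3.141, -0.0, 1.376]
wrist_force: [-5.7, 4.6, -0.0]
grip_width: -0.0002
```

Emit:
{"fn": "jog_arm", "kwargs": {
  "increments": [
    {"hand":0,"travel":[0,0.7,0],"yaw":0},
    {"hand":0,"travel":[0,0.7,0],"yaw":0}
  ]
}}

```text
t: 12.8
eef_pos: [0.5991, 0.255, 0.0371]
eef_rot: [-3.139, -0.0, 1.377]
wrist_force: [-9.9, 4.8, 3.0]
grip_width: -0.0001
```

Emit:
{"fn": "jog_arm", "kwargs": {
  "increments": [
    {"hand":0,"travel":[0,0.7,0],"yaw":0},
    {"hand":0,"travel":[0,0.7,0],"yaw":0}
  ]
}}

```text
t: 13.0
eef_pos: [0.5994, 0.255, 0.0371]
eef_rot: [-3.137, 0.0, 1.377]
wrist_force: [-17.5, 4.9, 8.7]
grip_width: -0.0
```

Emit:
{"fn": "jog_arm", "kwargs": {
  "increments": [
    {"hand":0,"travel":[0,0.7,0],"yaw":0},
    {"hand":0,"travel":[0,0.7,0],"yaw":0}
  ]
}}

```text
t: 13.2
eef_pos: [0.5995, 0.255, 0.0369]
eef_rot: [-3.134, 0.001, 1.377]
wrist_force: [-25.9, 5.5, 13.0]
grip_width: -0.0
```

Emit:
{"fn": "jog_arm", "kwargs": {
  "increments": [
    {"hand":0,"travel":[0,-8,0],"yaw":0},
    {"hand":0,"travel":[0,-10,0],"yaw":0},
    {"hand":0,"travel":[0,0,-30],"yaw":0},
    {"hand":0,"travel":[0,0,-40],"yaw":0},
    {"hand":0,"travel":[0,0,-40],"yaw":-8},
    {"hand":0,"travel":[0,0,-40],"yaw":-8},
    {"hand":0,"travel":[0,0,-40],"yaw":-8},
    {"hand":0,"travel":[0,0,0],"yaw":-8},
    {"hand":0,"travel":[0,0,0],"yaw":-8},
    {"hand":0,"travel":[0,0,0],"yaw":-8},
    {"hand":0,"travel":[0,0,0],"yaw":-8},
    {"hand":0,"travel":[0,0,0],"yaw":-8}
  ]
}}

```text
t: 14.4
eef_pos: [0.5854, 0.2569, 0.2274]
eef_rot: [3.141, 0.001, 2.498]
wrist_force: [-1.4, -0.3, 0.7]
grip_width: 0.0001
```

Emit:
{"fn": "jog_arm", "kwargs": {
  "increments": [
    {"hand":0,"travel":[0,0,0],"yaw":-8},
    {"hand":0,"travel":[0,0,0],"yaw":-8},
    {"hand":0,"travel":[0,0,0],"yaw":-8},
    {"hand":0,"travel":[0,-30,0],"yaw":0},
    {"hand":0,"travel":[0,-30,0],"yaw":0},
    {"hand":0,"travel":[0,0,0],"yaw":0},
    {"hand":0,"travel":[0,0,0],"yaw":0}
  ]
}}

```text
t: 15.1
eef_pos: [0.5717, 0.1983, 0.2276]
eef_rot: [3.141, 0.001, 2.911]
wrist_force: [-0.3, -0.0, -0.2]
grip_width: -0.0001
```

```bash
python3 - <<'E'
from h import *
s=env.observe();print(s['t'],list(s['eef_pos']),list(s['eef_rot']),loc(s['eef_pos']))
w=env.capture('wrist');cv2.imwrite('pics/wrist4.png',w[:,:,::-1])
cv2.imwrite('pics/side4.png',env.capture('side')[:,:,::-1])
E
```

```text
15.1 [np.float64(0.5717289003623677), np.float64(0.19829888852396385), np.float64(0.22759091855517766)] [np.float64(3.141495925285897), np.float64(0.0007702428302820419), np.float64(2.910705150179042)] [[-10.5 170.5]]
```

View pics/wrist4.png

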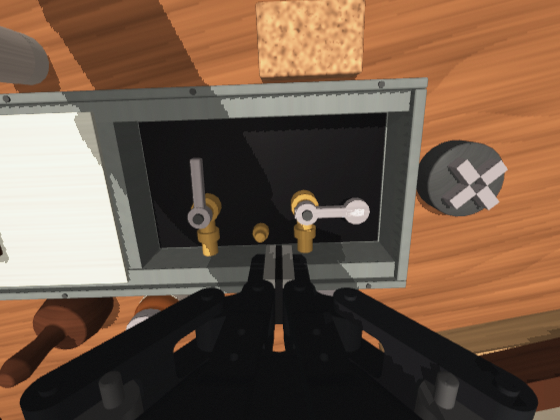

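View pics/side4.png

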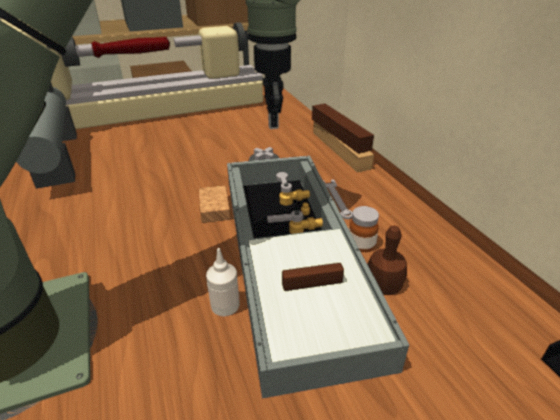

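The wrist view shows the marked hub at (306,215) and disc at (356,212), pointing to +y. The plain hub is at (199,217) with its tip at (197,160). The side view shows the cover at the near end stop and the other objects where they were. I'll do a numeric check before handing in.

```bash
python3 - <<'E'
from h import *
s=env.observe()
q=loc(wray(s,[[306,215],[356,212],[199,217],[197,160]],.052));print(q.tolist())
d=q[1]-q[0];print('marked deg',np.degrees(np.arctan2(d[1],-d[0])));d=q[3]-q[2];print('plain deg',np.degrees(np.arctan2(d[1],-d[0])))
print('fit',loc(wray(s,[[261,233]],.02)),'cover +y edge',loc(wray(s,[[91,112],[126,281]],.068)).tolist())
im=cv2.imread('pics/side4.png');H,S,V=cv2.split(cv2.cvtColor(im,cv2.COLOR_BGR2HSV))
r=np.zeros_like(H);cv2.fillConvexPoly(r,np.array([[265,255],[355,255],[360,300],[265,300]]),1)
print('bar',loc(wrect(ray('side',rect((r>0)&(V<110)&(S>90)),.09))[0]/1000))
E
```

```text
[[25.5, 201.9], [23.8, 259.6], [23.7, 77.8], [-42.2, 83.3]]
marked deg 88.31239763884099
plain deg 4.770836941160924
fit [[ 59.5 146.2]] cover +y edge [[-95.3, -11.3], [95.2, -12.9]]
bar [[   1.4 -160. ]]
```

```bash
python3 - <<'E'
from h import *
s=env.observe();im=cv2.imread('pics/wrist4.png');H,S,V=cv2.split(cv2.cvtColor(im,cv2.COLOR_BGR2HSV))
m=((S<60)&(V>95)).astype(np.uint8);m[:,:290]=0;m[:,372:]=0;m[:195]=0;m[232:]=0
# bar shaft midline between hub and disc
P=np.array([[c,np.flatnonzero(m[:,c]).mean()] for c in range(320,342)])
q=loc(wray(s,P,.052));k=np.polyfit(q[:,1],q[:,0],1);print('shaft deg',90+np.degrees(np.arctan(k[0])),q[[0,-1]].tolist())
c=rect(m);print(cv2.boundingRect(c))
E
```

```text
shaft deg 91.92894847895818 [[22.4, 218.1], [22.6, 242.3]]
(295, 199, 75, 26)
```

```bash
python3 -c "
from station import env
env.job_done()"
```

```text
the job is handed in; nothing more can be done
```

The cover is at the far end of the box and the valve with the disc is shut. I handed the job in at about 15 s on the robot's clock, with the arm raised clear of everything.

- **Cover:** I pushed it by its wooden bar with the shut fingers until it met the end stop, where the force rose to about 42 N. Afterwards the bar measured at box y −160 mm, against an expected −159 mm.
- **Marked handle (the valve at y 200 mm):** I pushed it clockwise from about 11° until it stopped moving, where the force rose to about 26 N with almost no further travel. The two image checks disagreed slightly: hub to disc gave 88.3° and the bar's midline gave about 91.9°. Both are within pixel error of 90°.
- **Plain handle and brass fitting:** The plain handle read 3.7° before and 4.8° after, and the fitting shifted by about 4 mm between readings. Both are within measuring error, because the plain valve's fixed pivot also shifted about 3 mm.
- **Other objects:** They looked unmoved in the last side view; I did not measure them.

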